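Trip test of the lathe's safety lever

TASK

Give the lathe's safety switch its trip test. First clear the wooden sanding block from under the lever and set it down gently (not dropped), flat on its base in the shallow steel tray; then press the test button under the hoop guard so that the lever drops freely all the way, and lift the lever back until it rests on its back stop again. Let the button alone bring the lever down, and do not disturb anything else on the bench.

Things in the scene. Friction and masses are not known exactly. Their poses are not given: they have to be found in the camera images.
- unit: The safety switch, fixed: grey base 130 (x) x 280 (y) x 50 high; origin at the centre of its underside, y to its left seen from the robot. Its +y half has a sloped panel, 100 square, with the button, looking up and to the side: its outward normal leans 35 degrees from vertical towards the unit's +y; over it a hoop guard. Its -y half has the lever, which falls towards the unit's -x (the robot).
- guard_mid (a point): Middle of the cross bar of the hoop guard: steel bar of 20 mm diameter along the unit's x, at x = 0, y = 66, z = 200 of the unit, 112 long; from its ends the legs go to y = 20 and down to the base. A gripper pointing straight down is stopped by it; come to the button along the panel's normal.
- button_top (a point): Centre of the round top face of the black test button (44 mm diameter, 14 mm out of a 60 mm aluminium collar); at x = 0, y = 90, z = 106 of unit when out. This point's z axis points out of the panel (35 degrees from vertical, towards the unit's +y); press along its -z. It moves with the button.
- testbutton (a joint): Travel of the test button in m: 0 out, 0.008 fully in. It springs back; about 2 N to start, 6 to 8 N to push in fully. The lever is kicked over and falls once the button is about 3.5 mm in; press 6 to 8 mm to be sure.
- lever (a joint): Lever angle, rad: 0 = raised, leaning 10 degrees back (unit's +x) past vertical on its back stop, held by its weight; vertical at 0.175; grows as it falls to the unit's -x; 2.07 = fully dropped, 18.6 degrees below horizontal. About 0.16 kg, no spring: above 0.2 it falls down (within 1.5 s), below 0.15 back onto its stop. Raised: below 0.05; dropped: above 1.98.
- lever_knob (a point): Centre of the lever's black barrel knob: a cylinder 32 mm diameter, 36 mm long, lying along the unit's y, with flat ends that can be gripped along y; 120 mm from the hinge on a steel rod of 14 mm diameter. Raised it is about 193 mm above the bench, dropped about 37 mm.
- lever_hinge (a point): Point on the lever's hinge axis (the unit's y) in the lever's plane: x = -45, y = -85, z = 75 of unit; fixed. Lever and hinge lie between two dark steel cheeks 45 (x) x 10 (y), 25 mm to either side, top at z = 97; behind is the back stop block, top at z = 122.
- block: Wooden sanding block, 0.2 to 0.4 kg, lying on its base in the lever's landing path: base plate 140 (x) x 65 (y) x 22 high, and on it along the middle an upright grip fin 100 (x) x 22 (y) reaching from 22 to 67 mm above the underside. Origin at the centre of the underside.
- tray: Empty shallow open steel tray, fixed: 220 (x) x 130 (y) outside, walls and floor 5 mm thick, rim 30 mm above the bench. Origin at the centre of its underside. It is on the left or the right of the bench.
- rack: Bystander, fixed, on the side where the tray is not: wooden rack 200 (x) x 90 (y) x 40 with four turning gouges standing upright in a row along x, up to 230 mm high. Origin at the centre of its underside.
- tin: Bystander: upright aluminium wax tin, 68 mm diameter, 50 mm high, standing between the robot and the button end of the unit. Origin at the centre of its underside.
- bottle: Bystander: upright amber oil bottle, 56 mm diameter, 170 mm high, near the lever end of the unit. Origin at the centre of its underside.
- chuck: Bystander: steel lathe chuck standing on its back, 90 mm diameter, 70 mm high, at the right. Origin at the centre of its underside.
- brush: Bystander: flat paint brush lying near the wax tin, about 200 mm long along its x, 42 mm wide, 20 mm high. Origin under its middle.
- bowl: Bystander: wooden bowl, 140 mm diameter, 50 mm high, at the back left. Origin at the centre of its underside.
- mallet: Bystander: turned wooden mallet standing on its head, 86 mm diameter, 225 mm high, at the back right. Origin at the centre of its underside.
- mug: Bystander: white mug, 76 mm diameter, 90 mm high, at the left. Origin at the centre of its underside.

How it is judged (in metres and radians):
On the way, in this order (a step that is already met when the one before it is completed fails the run):
1. the sanding block lies flat in the tray, released, the lever still raised (horizontal distance between block and tray below 0.05 m and z of block in the frame of tray below 0.012 m and angle between block's own z axis and vertical below 0.08 rad and contact force between the fingers and block below 0.1 N and value of joint lever below 0.05 rad), for 0.2 s.
2. the test button is pressed in at least 2.5 mm (value of joint testbutton above 0.0025 m).
3. the lever has dropped all the way (above 1.98 rad) (value of joint lever above 1.98 rad), for 0.1 s.
4. the lever is raised again (below 0.05 rad) and the button is out (value of joint lever below 0.05 rad and value of joint testbutton below 0.0015 m), for 0.2 s.
At the end, for the whole second after the job is handed in: The lever rests raised on its back stop (below 0.05 rad), the button is out (within 1.5 mm), and the sanding block lies at rest on its base on the tray's floor (centre within 50 mm of the tray's centre, underside under 12 mm above the tray's underside, tilt under 0.08 rad), released (all of step 4 and horizontal distance between block and tray below 0.05 m and z of block in the frame of tray below 0.012 m and angle between block's own z axis and vertical below 0.08 rad and contact force between the fingers and block below 0.1 N and linear speed of block below 0.02 m/s); the robot touches nothing.
It fails at once if a bystander is pushed more than 25 mm from its place (distance of any of tin, bottle, chuck, brush, bowl, mallet, mug from where it was at the start of the episode above 0.025 m).
It fails at once if a standing bystander is tipped over (angle between any of tin, bottle, chuck, bowl, mallet, mug's own z axis and vertical above 0.35 rad).
It fails at once if the robot pushes or pulls the lever downwards (velocity of joint lever above 0.8 rad/s and value of joint lever below 1.9 rad and (contact force between any of the fingers, the arm and lever_c0 above 1 N or contact force between any of the fingers, the arm and lever_c1 above 1 N)).
It fails at once if the sanding block is dropped or thrown (moves faster than 0.6 m/s out of the fingers) (contact force between the fingers and block below 0.1 N and linear speed of block above 0.6 m/s).
It also fails if it takes over 69 s, if anything falls off the work surface, if the arm or the gripper's body presses on something with over 40 N, if the wrist force passes 120 N, or if a joint passes its speed limit or range.

ROBOT

A 7-joint arm with a two-finger parallel gripper is mounted at the origin on the work surface. World frame = base frame: x ahead of the robot, y to its left, z up, the work surface at z = 0. Lengths are in m, angles in degrees, forces in N, time in s.
With the tool pointing down it reaches from about 0.425 to 0.875 m from the base axis. Payload 4.7 kg.
Tool frame: the origin (TCP) lies midway between the tips of the shut fingers; the grasp point (between the pads) lies env.grip_point_offset behind it (env.grip_point_offset is the distance from the TCP to the grasp point, in m); x points along the fingers, y is the direction in which the jaws open and shut, and the axes are right-handed (so a half turn about x gives the same grasp; the last joint's range is limited). The gripper opens to 87 mm and grips with 3 to 60 N. Pads are 19 mm wide; open, the fingers measure 117 mm over their backs; the gripper's body (75 mm by 190 mm) begins 51 mm behind the grasp point.
Start: joints at [68.646, 18.392, -4.016, 83.108, 1.295, 78.541, -3.26], TCP at [0.245, -0.602, 0.223] pointing down, gripper open.
Joint ranges: [-163.93, 163.93], [-17.29, 119.83], [-79.2, 71.16], [3.27, 140.29], [-89.18, 269.18], [5.43, 117.66], [-154.24, 154.24]. Speed limits (degrees/s): [147.25, 147.25, 180, 180, 180, 180, 180].

INTERFACE

Orientations are given as [roll, pitch, yaw] about the fixed x, y, z axes, in that order (R = Rz(yaw) Ry(pitch) Rx(roll)).
In Python, from cell import readout, read_camera, camera_params, sign_off, spot_in, pinpoint, env gives the robot as it stands.
- The arm moves only by the shell command python3 -m pendant 'ROWS' [OPENING] [FORCE]. ROWS is a JSON object of lists of equal length, an entry for each row: "xyz": the shift along the world's x, y, z in m, a list of three; "turn": the turn about the world's z in rad. A call has 1 to 10 rows; each row shifts and turns the pose as measured when the row begins; what a row does not reach is not made up. A row lasts 1/8 s, in which the tool goes at most 62.5 mm and 10.7 degrees, less where a joint would pass 70% of its speed; a pose out of reach is approached as far as the arm can. A call is refused whole if a number of a shift passes 0.0625 or a number of a turn 0.188, either way. A call with a gripper value outside its range is refused whole. OPENING is the opening, from 0 (shut) to 1 (fully open), set as the call begins (- or left out, the last holds). The fingers move at their own pace and stop on an object; FORCE is the grip in N (left out, the last holds). Time passes only in rows, so rows that do not move let the fingers close. It gives the time, the measured TCP pose, the force and the opening at its end, in the units of the state.
- readout.get_obs(): the state, without advancing time (a new reading comes with each control period).
- read_camera(name): name is "scene" or "top"; returns the picture (480x640x3 uint8, red, green, blue); there is no depth.
- camera_params(name): a dict with "fx", "fy", "cx", "cy" (pixels), "rvec" (rotation vector, rad) and "tvec" (3), from world to camera coordinates, as OpenCV has them. Camera axes: x right, y down, z forward; pixel columns grow to the right and rows downward; lengths in m; the calibration is good to about 2 mm. A picture is of the moment at which its call begins. camera_params takes no time and is no camera call.
- sign_off(): hands the job in, once; it reports no verdict.
Trained networks look in the newest picture that a camera, given by its name, has taken for a name from the list of things; names that differ only in an ending like _2 or _b are one class to them, and where a whole thing is asked for, a point or a joint stands for the part that bears it (a point fixed in the world has none). Each returns a list of dicts, best first, with "score" (0 to 1); they miss things now and then, are a little off and sometimes report something else, mostly with a low value. They report only what shows in the picture. A call takes as long as a camera call.
- spot_in(camera, name): "at" ([x, y, z] in m, in the coordinates of the camera as it stood for that picture, good to about 4 mm: the middle of the surface that is visible of it).
- pinpoint(camera, name): "at" ([x, y, z] in m, in the coordinates of the camera as it stood for that picture, good to about 4 mm: a listed point, or the origin of a listed thing).
The state is a dict: "time_s": time; "qpos": joint angles; "joint_velocities": joint speeds; "effort": joint torques, N m; "tool_pos": TCP position; "tool_rot": TCP orientation; "force": force on the tool from outside, world axes, zero at the start; "wrist_torque": the same for the moment, N m; "grip_width": finger opening in m.
Only numpy, scipy, OpenCV 4.12 (cv2) and the standard library are available. Lean on these libraries where they do the work, as an engineer would, in place of code of your own. Each camera call takes 0.05 s, during which the arm holds its last target.

## Working session

There is one attempt and no reset: what is moved stays moved. The work goes in short steps, Python scripts to look and compute and a shell command to move; the robot and the scene stay as the last step left them, time stands still between calls to the robot, and variables do not carry over. Pictures are saved under pics/ and viewed, and the job is handed in when it is done.

```bash
ls -la; mkdir -p pics; cat > h.py <<'E'
import numpy as np, cv2
from scipy.spatial.transform import Rotation as R
from cell import readout, read_camera, camera_params, spot_in, pinpoint, env
def cam(n):
    p=camera_params(n); return p, R.from_rotvec(np.ravel(p["rvec"])).as_matrix(), np.ravel(p["tvec"])
def tow(n,a):
    p,Rm,t=cam(n); return Rm.T@(np.array(a)-t)
def proj(n,w):
    p,Rm,t=cam(n); c=Rm@np.array(w)+t; return p["fx"]*c[0]/c[2]+p["cx"], p["fy"]*c[1]/c[2]+p["cy"]
def snap(n,f):
    im=read_camera(n); cv2.imwrite("pics/"+f,cv2.cvtColor(im,cv2.COLOR_RGB2BGR)); return im
E
python3 - <<'E'
from h import *
print(env.grip_point_offset, [a for a in dir(env) if a[0]!='_'])
o=readout.get_obs(); print({k:np.round(v,3).tolist() for k,v in o.items()})
for c in("scene","top"):
    snap(c,c+"0.png"); p,Rm,t=cam(c); print(c,p["fx"],-Rm.T@t)
E
```

```text
total 12
drwxr-xr-x  3 agent agent 4096 Dec  6 17:32 .
drwxr-xr-x 23 root  root  4096 Dec  6 17:32 ..
drwxr-xr-x  2 agent agent 4096 Dec  6 17:32 pics
0.0187 ['PlanningError', 'grip_point_offset']
{'time_s': 0.0, 'qpos': [68.646, 18.437, -4.015, 83.174, 1.295, 78.541, -3.262], 'joint_velocities': [-0.048, 0.033, 0.033, 0.043, -0.016, 0.0, 0.097], 'effort': [-0.0, -49.129, -0.404, -31.253, -0.064, 0.044, 0.0], 'tool_pos': [0.245, -0.601, 0.221], 'tool_rot': [-86.683, 89.893, 115.479], 'force': [0.753, -0.81, 0.047], 'wrist_torque': [0.004, -0.019, -0.03], 'grip_width': 0.087}
scene 548.0201243062716 [1.47105637 0.04837974 0.83580421]
top 602.2389141476442 [0.46983823 0.02232081 1.64743667]
```

View pics/scene0.png

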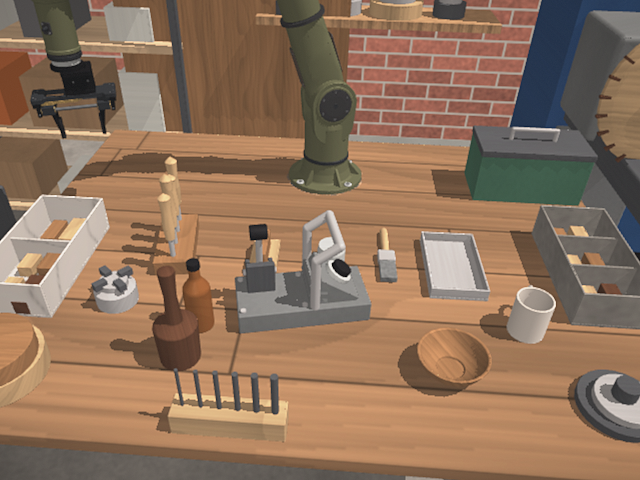

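View pics/top0.png

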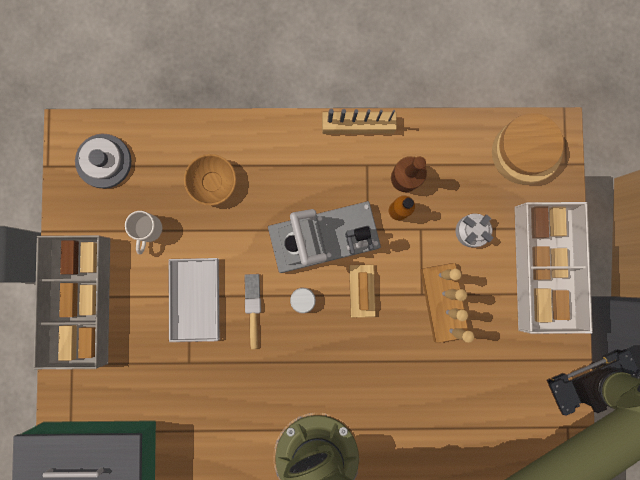

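```bash
python3 - <<'E'
from h import *
for c in("scene","top"):
    for n in ("unit","guard_mid","button_top","lever_knob","lever_hinge","block","tray","tin","bottle","rack","brush","chuck","mug"):
        r=pinpoint(c,n)[:2]
        print(c,n,[(round(d["score"],2),np.round(tow(c,d["at"]),3).tolist()) for d in r])
E
```

```text
scene unit [(0.69, [0.586, -0.023, -0.001])]
scene guard_mid [(0.97, [0.57, 0.039, 0.201])]
scene button_top [(0.69, [0.565, 0.068, 0.11])]
scene lever_knob [(0.65, [0.583, -0.11, 0.192])]
scene lever_hinge [(0.65, [0.561, -0.113, 0.075])]
scene block [(0.79, [0.443, -0.129, 0.002])]
scene tray [(0.55, [0.423, 0.33, -0.003])]
scene tin [(0.6, [0.416, 0.036, -0.002])]
scene bottle [(0.64, [0.656, -0.227, 0.002])]
scene rack [(0.95, [0.406, -0.346, 0.003])]
scene brush [(0.88, [0.389, 0.17, 0.002]), (0.28, [0.561, -0.113, 0.076])]
scene chuck [(0.9, [0.599, -0.428, -0.002])]
scene mug [(0.74, [0.444, -0.127, -0.0]), (0.56, [0.618, 0.457, -0.003])]
top unit [(0.93, [0.589, -0.021, -0.001])]
top guard_mid [(0.86, [0.569, 0.04, 0.198])]
top button_top [(0.74, [0.563, 0.066, 0.107])]
top lever_knob [(0.75, [0.582, -0.109, 0.193])]
top lever_hinge [(0.72, [0.563, -0.116, 0.074])]
top block [(0.9, [0.44, -0.128, 0.003])]
top tray [(0.88, [0.424, 0.33, 0.0]), (0.56, [0.754, -0.246, 0.001])]
top tin [(0.75, [0.416, 0.036, 0.004])]
top bottle [(0.92, [0.66, -0.232, 0.001])]
top rack [(0.82, [0.411, -0.346, 0.003])]
top brush [(0.69, [0.384, 0.167, 0.0])]
top chuck [(0.82, [0.603, -0.426, 0.003]), (0.39, [0.586, -0.021, 0.002])]
top mug [(0.8, [0.618, 0.456, 0.001]), (0.59, [0.416, 0.035, 0.003])]
```

```bash
python3 - <<'E'
from h import *
a=cv2.imread("pics/scene0.png")[40:150,10:140]; b=cv2.imread("pics/top0.png")[320:430,520:640]
a=cv2.resize(a,None,fx=3.2,fy=3.2,interpolation=2); b=cv2.resize(b,(a.shape[1]*352//416,a.shape[0]),interpolation=2)
cv2.imwrite("pics/g0.png",np.hstack([a,b]))
m=cv2.imread("pics/top0.png")[190:350,240:400]; cv2.imwrite("pics/u0.png",cv2.resize(m,None,fx=3.6,fy=3.6,interpolation=2))
o=readout.get_obs(); r=o["tool_rot"]; print(R.from_euler("xyz",r,degrees=True).as_matrix().round(3))
E
```

```text
[[-0.     0.377 -0.926]
 [-0.    -0.926 -0.377]
 [-1.     0.     0.   ]]
```

View pics/g0.png

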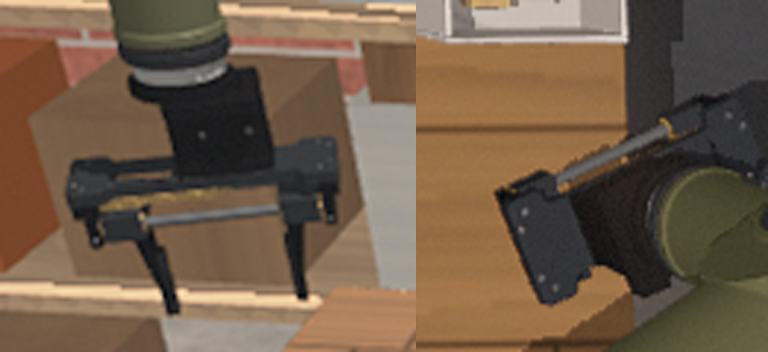

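View pics/u0.png

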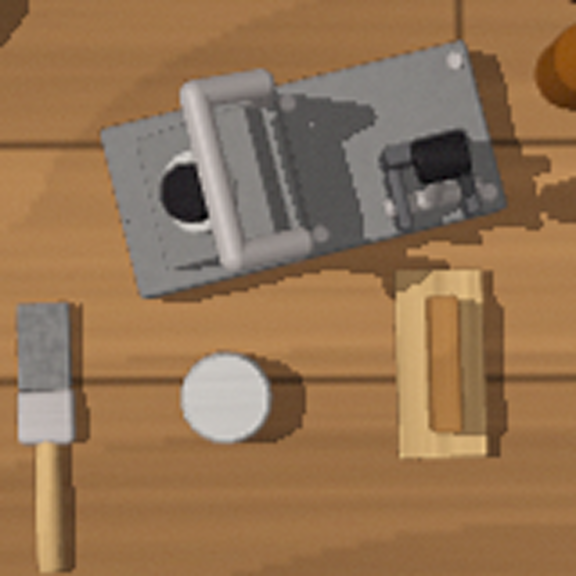

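```bash
cat >> h.py <<'E'
def Rz(a):
    a=np.radians(a); return np.array([[np.cos(a),-np.sin(a),0],[np.sin(a),np.cos(a),0],[0,0,1]])
def rect(cx,cy,yaw,lx,ly,z):
    return [np.array([cx,cy,0])+Rz(yaw)@np.array([sx*lx/2,sy*ly/2,z]) for sx,sy in((1,1),(1,-1),(-1,-1),(-1,1))]
def unproj(n,u,v,z):
    p,Rm,t=cam(n); d=Rm.T@np.array([(u-p["cx"])/p["fx"],(v-p["cy"])/p["fy"],1]); c=-Rm.T@t
    return c+d*(z-c[2])/d[2]
def draw(im,n,pts,s,ox,oy,col=(0,255,0)):
    q=np.array([[(np.array(proj(n,p))-[ox,oy]+.5)*s] for p in pts]).astype(np.int32); cv2.polylines(im,[q],True,col,1)
E
python3 - <<'E'
from h import *
im=cv2.imread("pics/top0.png"); ox,oy,s=160,190,3
m=cv2.resize(im[oy:oy+170,ox:ox+240],None,fx=s,fy=s,interpolation=2)
B=(0.4415,-0.1285,1.5)
draw(m,"top",rect(*B,.14,.065,.022),s,ox,oy); draw(m,"top",rect(*B,.10,.022,.067),s,ox,oy)
draw(m,"top",rect(.4235,.330,1,.22,.13,.03),s,ox,oy)
U=(0.5875,-0.022,14.5)
draw(m,"top",rect(*U,.13,.28,.05),s,ox,oy)
def up(x,y,z): return np.array([U[0],U[1],0])+Rz(U[2])@np.array([x,y,z])
draw(m,"top",[up(56*.001,.066,.2),up(-.056,.066,.2)],s,ox,oy,(0,0,255))
t=np.radians(35);
draw(m,"top",[up(.022*np.cos(a),.09+.022*np.sin(a)*np.cos(t),.106-.022*np.sin(a)*np.sin(t)) for a in np.linspace(0,6.28,20)],s,ox,oy,(0,0,255))
a=np.radians(10);draw(m,"top",[up(-.045+.12*np.sin(a),-.085+d,.075+.12*np.cos(a)) for d in(-.018,.018)],s,ox,oy,(0,0,255))
cv2.imwrite("pics/fit0.png",m)
print(up(-.045,-.085,.075),up(0,.066,.2),up(0,.09,.106),up(-.045+.12*np.sin(a),-.085,0))
E
```

```text
[ 0.56521566 -0.11555965  0.075     ] [0.57097492 0.04189774 0.2       ] [0.5649658  0.06513329 0.106     ] [ 0.58538971 -0.11034229  0.        ]
```

View pics/fit0.png

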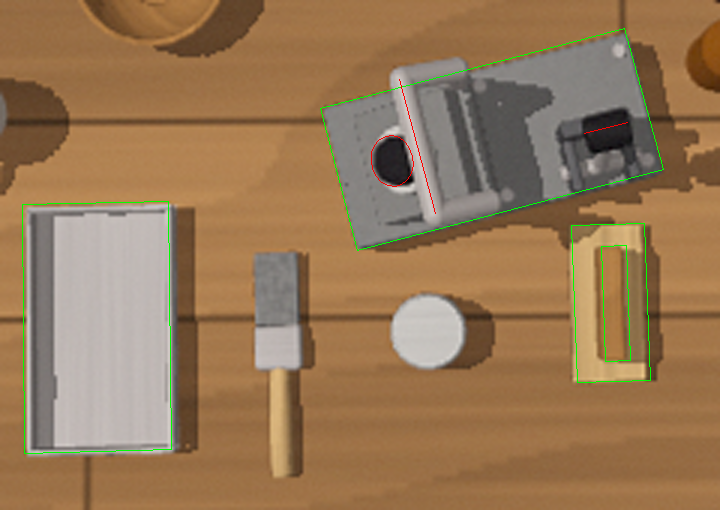

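```bash
python3 -m pendant '{"xyz":[[0,0,0.05],[0,0,0.05],[0.02,0.05,0],[0.02,0.05,0],[0.02,0.05,0],[0.02,0.05,0],[0.02,0.05,0],[0.02,0.05,0],[0.02,0.05,0],[0,0,0]],"turn":[-0.18,-0.18,0,0,0,0,0,0,0,0]}' 1 30
```

```text
time_s: 2.65
tool_pos: [0.3873, -0.2399, 0.3259]
tool_rot: [147.3, 89.7, -31.8]
force: [0.0, -0.7, 0.4]
grip_width: 0.0866
```

```bash
cat >> h.py <<'E'
def st():
    o=readout.get_obs(); M=R.from_euler("xyz",o["tool_rot"],degrees=True).as_matrix()
    print("t",round(o["time_s"],2),"p",np.round(o["tool_pos"],4),"jaw",round(np.degrees(np.arctan2(M[1,1],M[0,1])),2),"toolx",M[:,0].round(3),"F",np.round(o["force"],1),"w",round(o["grip_width"],4)); return o
E
python3 -m pendant '{"xyz":[[0.027,0.055,-0.03],[0.027,0.055,-0.03],[0,0,-0.06],[0,0,-0.05],[0,0,0]],"turn":[0,0,0,0,0]}' ; python3 -c "from h import *; st()"
```

```text
time_s: 3.28
tool_pos: [0.4375, -0.1405, 0.1591]
tool_rot: [141.8, 89.2, -37.6]
force: [-0.3, -0.7, 0.4]
grip_width: 0.087
t 3.27 p [ 0.4375 -0.1405  0.1591] jaw -89.39 toolx [ 0.011 -0.008 -1.   ] F [-0.3 -0.7  0.4] w 0.087
```

```bash
python3 -m pendant '{"xyz":[[0.004,0.011,-0.05],[0,0,-0.04],[0,0,-0.025],[0,0,0]],"turn":[0.01,0,0,0]}' ; python3 - <<'E'
from h import *
st(); snap("scene","s1.png"); im=snap("top","t1.png")
a=cv2.imread("pics/s1.png")[170:330,200:360]; b=cv2.imread("pics/t1.png")[200:360,300:460]
cv2.imwrite("pics/c1.png",cv2.resize(np.hstack([a,b]),None,fx=2.4,fy=2.4,interpolation=2))
E
```

```text
time_s: 3.78
tool_pos: [0.4487, -0.1358, 0.0508]
tool_rot: [147.4, 88.4, -31.8]
force: [-0.5, 0.0, -0.1]
grip_width: 0.0873
t 3.77 p [ 0.4487 -0.1358  0.0508] jaw -89.19 toolx [ 0.024 -0.015 -1.   ] F [-0.5  0.  -0.1] w 0.0873
```

View pics/c1.png

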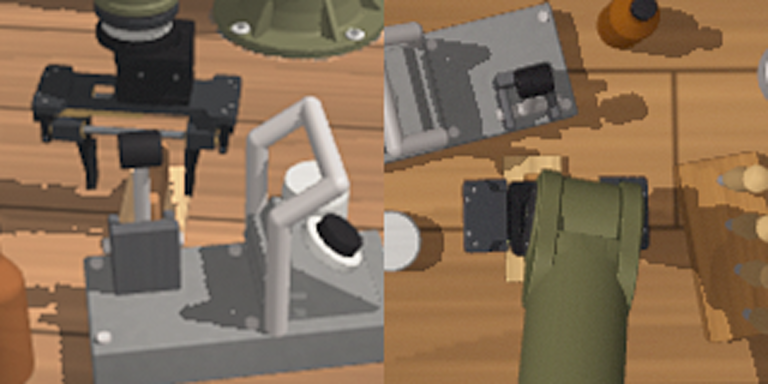

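```bash
python3 -m pendant '{"xyz":[[-0.007,0.007,-0.01],[0,0,-0.01],[0,0,0],[0,0,0]],"turn":[0,0,0,0]}' ; python3 -c "from h import *; st()"
```

```text
time_s: 4.38
tool_pos: [0.4455, -0.13, 0.035]
tool_rot: [148.8, 87.8, -30.4]
force: [0.4, 0.5, 0.0]
grip_width: 0.087
t 4.38 p [ 0.4455 -0.13    0.035 ] jaw -89.24 toolx [ 0.034 -0.02  -0.999] F [0.4 0.5 0. ] w 0.087
```

```bash
python3 -m pendant '{"xyz":[[0,0,-0.004],[0,0,0],[0,0,0],[0,0,0],[0,0,0]],"turn":[0,0,0,0,0]}' 0 40; python3 -c "from h import *; st()"
```

```text
time_s: 5.0
tool_pos: [0.4459, -0.1302, 0.031]
tool_rot: [149.1, 87.7, -30.2]
force: [-0.5, -0.3, -0.2]
grip_width: 0.0447
t 5.0 p [ 0.4459 -0.1302  0.031 ] jaw -89.25 toolx [ 0.034 -0.02  -0.999] F [-0.5 -0.3 -0.2] w 0.0447
```

```bash
python3 -m pendant '{"xyz":[[0,0,0],[0,0,0],[0,0,0],[0,0,0]],"turn":[0,0,0,0]}' 0 40; python3 -c "from h import *; st()"
```

```text
time_s: 5.5
tool_pos: [0.4459, -0.1292, 0.0311]
tool_rot: [150.5, 87.8, -28.8]
force: [-0.2, 1.4, 0.1]
grip_width: 0.0218
t 5.5 p [ 0.4459 -0.1292  0.0311] jaw -89.24 toolx [ 0.034 -0.019 -0.999] F [-0.2  1.4  0.1] w 0.0218
```

```bash
python3 -m pendant '{"xyz":[[0,0,0.02],[0,0,0.04],[0,0,0.06],[0,0,0.06],[0,0,0.06],[0,0,0.03],[0,0,0]],"turn":[0,0,0,0,0,0,0]}' 0 40; python3 -c "from h import *; st()"
```

```text
time_s: 6.38
tool_pos: [0.4381, -0.1299, 0.3027]
tool_rot: [139.7, 88.4, -39.6]
force: [1.5, 0.2, -4.2]
grip_width: 0.0219
t 6.38 p [ 0.4381 -0.1299  0.3027] jaw -89.29 toolx [ 0.022 -0.018 -1.   ] F [ 1.5  0.2 -4.2] w 0.0219
```

```bash
python3 -m pendant '{"xyz":[[0.01,0.03,0],[0.01,0.05,0],[0.01,0.055,0],[0,0.055,0],[0,0.055,0],[0,0.055,0],[-0.01,0.055,0],[-0.015,0.055,0],[-0.015,0.04,0],[0,0,0]],"turn":[0,0,0,0,0,0,0,0,0,0]}' 0 40; python3 -c "from h import *; st()"
```

```text
time_s: 7.62
tool_pos: [0.4135, 0.3266, 0.2756]
tool_rot: [61.4, 88.6, -118.2]
force: [-0.0, -0.2, -3.9]
grip_width: 0.0218
t 7.62 p [0.4135 0.3266 0.2756] jaw -89.56 toolx [-0.011 -0.021 -1.   ] F [-0.  -0.2 -3.9] w 0.0218
```

```bash
python3 -m pendant '{"xyz":[[0.007,0.002,-0.04],[0.007,0.002,-0.055],[0,0,-0.055],[0,0,-0.03],[0,0,0],[0,0,0]],"turn":[0,0,0,0,0,0]}' 0 40; python3 - <<'E'
from h import *
st(); snap("scene","s2.png"); im=snap("top","t2.png")
a=cv2.imread("pics/s2.png")[170:330,390:550]; b=cv2.imread("pics/t2.png")[210:370,120:280]
cv2.imwrite("pics/c2.png",cv2.resize(np.hstack([a,b]),None,fx=2.4,fy=2.4,interpolation=2))
E
```

```text
time_s: 8.38
tool_pos: [0.4257, 0.3208, 0.0805]
tool_rot: [57.3, 87.9, -122.5]
force: [-0.2, 0.2, -3.5]
grip_width: 0.0219
t 8.38 p [0.4257 0.3208 0.0805] jaw -89.71 toolx [-0.02  -0.032 -0.999] F [-0.2  0.2 -3.5] w 0.0219
```

View pics/c2.png

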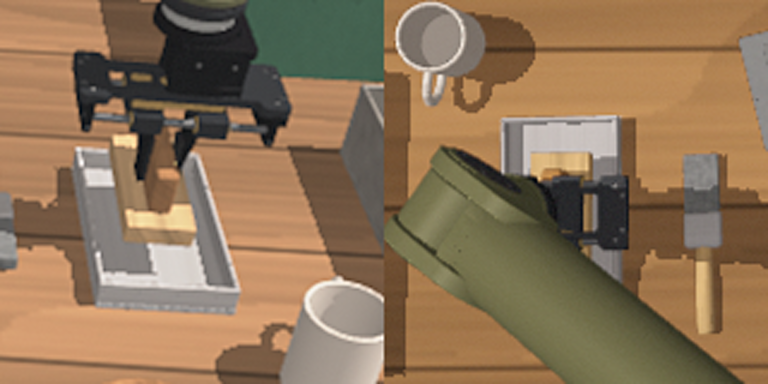

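```bash
python3 -m pendant '{"xyz":[[0,0.005,-0.01],[0,0.005,-0.01],[0,0,-0.01],[0,0,-0.003],[0,0,0]],"turn":[0,0,0,0,0]}' 0 40; python3 -c "from h import *; st()"
```

```text
time_s: 9.1
tool_pos: [0.4276, 0.3331, 0.0481]
tool_rot: [62.9, 88.1, -116.8]
force: [0.0, -1.2, -2.7]
grip_width: 0.0218
t 9.1 p [0.4276 0.3331 0.0481] jaw -89.73 toolx [-0.015 -0.029 -0.999] F [ 0.  -1.2 -2.7] w 0.0218
```

```bash
python3 -m pendant '{"xyz":[[0,-0.001,-0.005],[0,0,-0.003],[0,0,-0.002],[0,0,0]],"turn":[0,0,0,0]}' 0 40; python3 -c "from h import *; st()"
```

```text
time_s: 9.6
tool_pos: [0.4276, 0.3323, 0.0387]
tool_rot: [64.0, 88.1, -115.8]
force: [-0.8, -0.9, -2.1]
grip_width: 0.0219
t 9.6 p [0.4276 0.3323 0.0387] jaw -89.74 toolx [-0.014 -0.03  -0.999] F [-0.8 -0.9 -2.1] w 0.0219
```

```bash
python3 -m pendant '{"xyz":[[0,0,-0.002],[0,0,-0.001],[0,0,0]],"turn":[0,0,0]}' 0 40; python3 -c "from h import *; st()"
```

```text
time_s: 9.98
tool_pos: [0.4269, 0.3326, 0.0376]
tool_rot: [65.2, 88.0, -114.6]
force: [-1.5, -1.7, -0.4]
grip_width: 0.0216
t 9.97 p [0.4269 0.3326 0.0376] jaw -89.72 toolx [-0.014 -0.031 -0.999] F [-1.5 -1.7 -0.4] w 0.0216
```

Contact with the tray floor is carrying the weight; open gently.

```bash
python3 -m pendant '{"xyz":[[0,0,0],[0,0,0],[0,0,0],[0,0,0],[0,0,0],[0,0,0]],"turn":[0,0,0,0,0,0]}' 0.6 20; python3 - <<'E'
from h import *
st(); snap("scene","s3.png"); im=snap("top","t3.png")
for c in("scene","top"):
    for n in ("block",): print(c,n,[(round(d["score"],2),np.round(tow(c,d["at"]),3).tolist()) for d in pinpoint(c,n)[:1]])
a=cv2.imread("pics/s3.png")[170:330,390:550]; b=cv2.imread("pics/t3.png")[210:370,120:280]
cv2.imwrite("pics/c3.png",cv2.resize(np.hstack([a,b]),None,fx=2.4,fy=2.4,interpolation=2))
E
```

```text
time_s: 10.72
tool_pos: [0.4286, 0.3335, 0.0379]
tool_rot: [67.5, 88.2, -112.3]
force: [-0.9, -0.6, -0.4]
grip_width: 0.0519
t 10.72 p [0.4286 0.3335 0.0379] jaw -89.75 toolx [-0.012 -0.028 -1.   ] F [-0.9 -0.6 -0.4] w 0.0519
scene block [(0.96, [0.428, 0.332, 0.003])]
top block [(0.72, [0.423, 0.326, 0.008])]
```

View pics/c3.png

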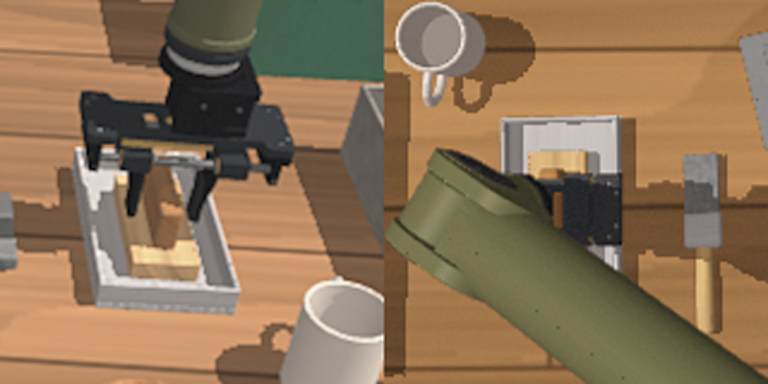

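```bash
python3 -m pendant '{"xyz":[[0.01,-0.001,0],[0.01,0,0],[0.005,0,0],[0,0,0]],"turn":[0,0,0,0]}' 0.6 20; python3 -c "from h import *; print(st()['qpos'])"
```

```text
time_s: 11.42
tool_pos: [0.4563, 0.3321, 0.0378]
tool_rot: [68.0, 88.3, -111.8]
force: [0.2, 0.1, -0.2]
grip_width: 0.0523
t 11.43 p [0.4563 0.3321 0.0378] jaw -89.83 toolx [-0.011 -0.028 -1.   ] F [ 0.2  0.1 -0.2] w 0.0523
[   3.16377841   27.59006522  -51.54274555  104.07104775   25.0253991
   62.05507214 -147.78432504]
```

```bash
python3 -m pendant '{"xyz":[[-0.02,0,0],[-0.025,0,0],[-0.017,0,0],[0,0,0],[0,0,0]],"turn":[0,0,0,0,0]}' 0.6 20; python3 -c "from h import *; print(st()['qpos'].round(1) if 1 else 0)"
```

```text
time_s: 12.05
tool_pos: [0.3934, 0.3322, 0.0379]
tool_rot: [68.7, 88.3, -111.2]
force: [-0.4, 1.0, 0.3]
grip_width: 0.0521
t 12.05 p [0.3934 0.3322 0.0379] jaw -89.86 toolx [-0.011 -0.028 -1.   ] F [-0.4  1.   0.3] w 0.0521
[   3.6   21.8  -54.2  110.9   21.2   59.4 -150.1]
```

```bash
python3 -m pendant '{"xyz":[[0,0,0],[0,0,0],[0,0,0],[0,0,0],[0,0,0]],"turn":[0,0,0,0,0]}' 0 58; python3 -c "from h import *; print(st()['qpos'].round(1))"
```

```text
time_s: 12.68
tool_pos: [0.3952, 0.3323, 0.0382]
tool_rot: [67.8, 88.4, -112.2]
force: [-0.5, 0.3, 0.3]
grip_width: 0.0214
t 12.68 p [0.3952 0.3323 0.0382] jaw -90.0 toolx [-0.011 -0.026 -1.   ] F [-0.5  0.3  0.3] w 0.0214
[   3.6   22.   -54.1  110.7   21.2   59.4 -150. ]
```

Gripped. Lift straight up, then turn.

```bash
python3 -m pendant '{"xyz":[[0,0,0.015],[0,0,0.03],[0,0,0.04],[0,0,0.04],[0,0,0.04],[0,0,0]],"turn":[0,0,0,0.1,0.18,0]}' 0 58; python3 - <<'E'
from h import *
print(st()['qpos'].round(1)); snap("scene","s4.png")
cv2.imwrite("pics/c4.png",cv2.resize(cv2.imread("pics/s4.png")[100:330,340:580],None,fx=2.4,fy=2.4,interpolation=2))
E
```

```text
time_s: 13.42
tool_pos: [0.3914, 0.3304, 0.2084]
tool_rot: [64.7, 88.0, -98.7]
force: [0.7, -0.2, -4.9]
grip_width: 0.0217
t 13.43 p [0.3914 0.3304 0.2084] jaw -73.37 toolx [-0.005 -0.035 -0.999] F [ 0.7 -0.2 -4.9] w 0.0217
[  13.9    9.6  -62.8  100.7    9.9   76.8 -124.5]
```

View pics/c4.png

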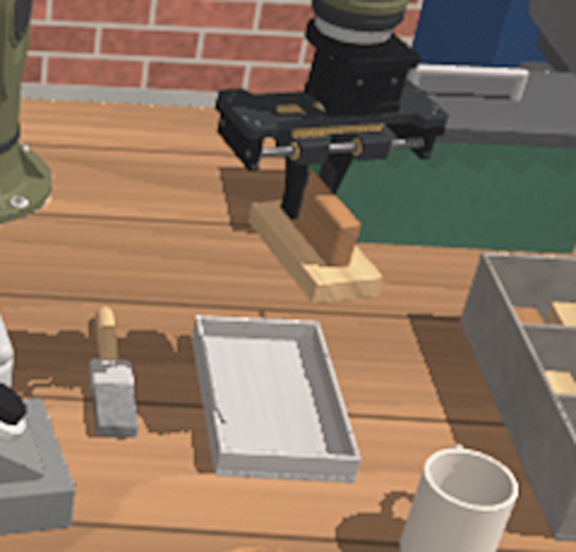

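```bash
python3 -m pendant '{"xyz":[[0.03,0,0],[0.03,0,0.01],[0.03,-0.01,0.01],[0.02,-0.02,0.01],[0,0,0]],"turn":[0.15,0.17,0.17,0.17,0]}' 0 58; python3 -c "from h import *; print(st()['qpos'].round(1))"
```

```text
time_s: 14.1
tool_pos: [0.4991, 0.2935, 0.2273]
tool_rot: [43.2, 87.4, -81.7]
force: [-0.3, -0.4, -3.9]
grip_width: 0.0214
t 14.1 p [0.4991 0.2935 0.2273] jaw -34.88 toolx [ 0.007 -0.046 -0.999] F [-0.3 -0.4 -3.9] w 0.0214
[ 17.4  21.6 -64.9  90.7  21.7  82.1 -84.5]
```

```bash
python3 -m pendant '{"xyz":[[0.02,0,0.01],[0.01,-0.02,0.01],[0.01,-0.02,0.01],[0.01,-0.02,0],[0,-0.02,0],[0,0,0]],"turn":[0.17,0.17,0.17,0.17,0.15,0]}' 0 58; python3 -c "from h import *; print(st()['qpos'].round(1))"
```

```text
time_s: 14.85
tool_pos: [0.5411, 0.2128, 0.247]
tool_rot: [20.5, 87.5, -55.9]
force: [0.6, 0.3, -3.0]
grip_width: 0.0217
t 14.85 p [0.5411 0.2128 0.247 ] jaw 13.61 toolx [ 0.024 -0.036 -0.999] F [ 0.6  0.3 -3. ] w 0.0217
[ 32.6  24.8 -75.1  89.9  26.5  84.3 -30.4]
```

```bash
python3 -m pendant '{"xyz":[[0,-0.02,0],[0,0,0]],"turn":[0,0]}' 0 58; python3 -c "from h import *; print(st()['qpos'].round(1))"; python3 -m pendant '{"xyz":[[0,0,-0.02],[0,0,0]],"turn":[0,0]}' 0 58; python3 -c "from h import *; print(st()['qpos'].round(1))"
```

```text
time_s: 15.1
tool_pos: [0.5389, 0.1947, 0.2449]
tool_rot: [17.4, 87.6, -59.2]
force: [-0.2, 0.3, -3.8]
grip_width: 0.0218
t 15.1 p [0.5389 0.1947 0.2449] jaw 13.33 toolx [ 0.021 -0.036 -0.999] F [-0.2  0.3 -3.8] w 0.0218
[ 35.6  23.5 -75.4  91.1  25.2  83.6 -28.4]
time_s: 15.35
tool_pos: [0.5371, 0.1976, 0.2226]
tool_rot: [16.4, 87.7, -60.3]
force: [-0.7, 0.0, -3.9]
grip_width: 0.0212
t 15.35 p [0.5371 0.1976 0.2226] jaw 13.37 toolx [ 0.02  -0.035 -0.999] F [-0.7  0.  -3.9] w 0.0212
[ 34.9  24.3 -74.7  93.1  25.9  81.5 -29.3]
```

```bash
python3 -m pendant '{"xyz":[[0,0,-0.03],[0.004,-0.02,-0.02],[0.005,-0.025,0],[0.004,-0.02,0],[0.002,-0.01,0],[0,0,0]],"turn":[0,0,0,0,0,0]}' 0 58; python3 - <<'E'
from h import *
print(st()['qpos'].round(1)); snap("scene","s5.png"); snap("top","t5.png")
a=cv2.imread("pics/s5.png")[150:330,240:440]; b=cv2.imread("pics/t5.png")[180:360,200:400]
cv2.imwrite("pics/c5.png",cv2.resize(np.hstack([a,b]),None,fx=2,fy=2,interpolation=2))
E
```

```text
time_s: 16.1
tool_pos: [0.5501, 0.1282, 0.17]
tool_rot: [19.0, 88.0, -57.3]
force: [0.7, 0.7, -3.8]
grip_width: 0.0215
t 16.1 p [0.5501 0.1282 0.17  ] jaw 13.72 toolx [ 0.019 -0.03  -0.999] F [ 0.7  0.7 -3.8] w 0.0215
[ 42.3  25.5 -73.7  98.3  27.4  75.6 -23.3]
```

View pics/c5.png

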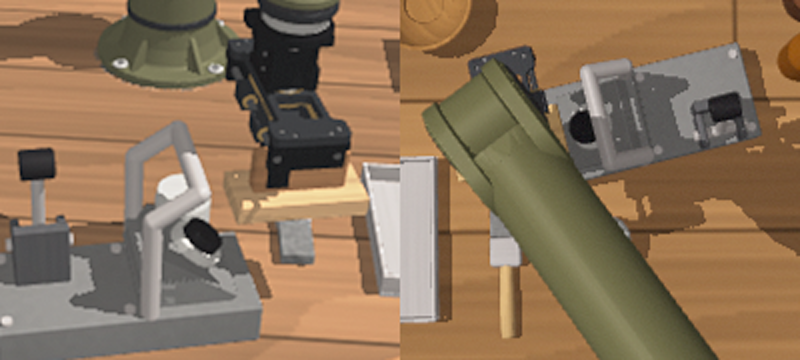

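```bash
python3 -m pendant '{"xyz":[[0.003,-0.01,-0.006],[0.002,-0.01,-0.006],[0,0,-0.006],[0,0,0],[0,0,0]],"turn":[0,0,0,0,0]}' 0 58; python3 - <<'E'
from h import *
o=st();p=Rz(-14.5)@(np.array(o['tool_pos'])-[.5875,-.022,0]); print("unit",p.round(4)); snap("scene","s6.png")
cv2.imwrite("pics/c6.png",cv2.resize(cv2.imread("pics/s6.png")[150:330,200:440],None,fx=3,fy=3,interpolation=2))
E
```

```text
time_s: 16.82
tool_pos: [0.5545, 0.1099, 0.1508]
tool_rot: [20.0, 88.0, -56.1]
force: [0.1, 0.4, -3.3]
grip_width: 0.0215
t 16.82 p [0.5545 0.1099 0.1508] jaw 13.97 toolx [ 0.019 -0.028 -0.999] F [ 0.1  0.4 -3.3] w 0.0215
unit [0.001  0.1359 0.1508]
```

View pics/c6.png

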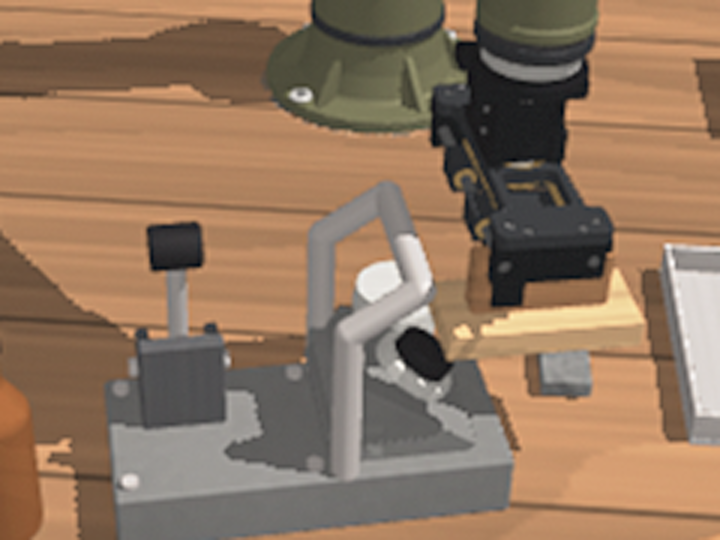

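```bash
python3 -m pendant '{"xyz":[[0,0,-0.006],[0,0,-0.006],[0,0,0]],"turn":[0,0,0]}' 0 58; python3 -c "from h import *; st()"
```

```text
time_s: 17.25
tool_pos: [0.5543, 0.1104, 0.1381]
tool_rot: [20.2, 88.0, -55.8]
force: [-0.4, 0.0, -3.4]
grip_width: 0.0214
t 17.25 p [0.5543 0.1104 0.1381] jaw 14.01 toolx [ 0.019 -0.028 -0.999] F [-0.4  0.  -3.4] w 0.0214
```

```bash
python3 -m pendant '{"xyz":[[0.0005,-0.002,-0.003],[0.0005,-0.002,-0.003],[0.0005,-0.002,-0.003],[0,0,0]],"turn":[0,0,0,0]}' 0 58; python3 -c "from h import *; st()"
```

```text
time_s: 17.75
tool_pos: [0.5559, 0.1068, 0.1311]
tool_rot: [23.7, 88.1, -52.2]
force: [-2.8, 0.3, 2.4]
grip_width: 0.0216
t 17.75 p [0.5559 0.1068 0.1311] jaw 14.11 toolx [ 0.02  -0.026 -0.999] F [-2.8  0.3  2.4] w 0.0216
```

```bash
python3 -m pendant '{"xyz":[[0.0005,-0.001,-0.002],[0,0,0],[0,0,0]],"turn":[0,0,0]}' 0 58; python3 - <<'E'
from h import *
st(); snap("scene","s7.png")
cv2.imwrite("pics/c7.png",cv2.resize(cv2.imread("pics/s7.png")[150:330,200:440],None,fx=3,fy=3,interpolation=2))
E
```

```text
time_s: 18.12
tool_pos: [0.5563, 0.1056, 0.1292]
tool_rot: [23.0, 88.1, -52.9]
force: [-2.4, 1.0, 2.0]
grip_width: 0.0217
t 18.12 p [0.5563 0.1056 0.1292] jaw 14.1 toolx [ 0.02  -0.026 -0.999] F [-2.4  1.   2. ] w 0.0217
```

View pics/c7.png

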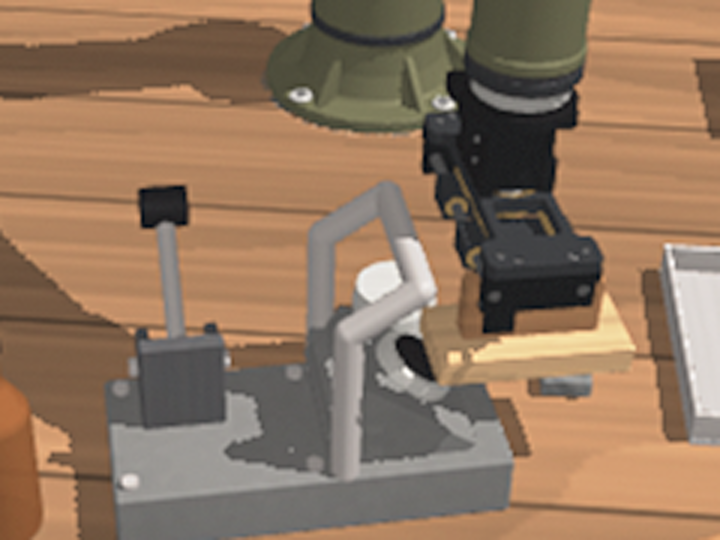

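```bash
python3 -m pendant '{"xyz":[[0,0,0],[0,0,0],[0,0,0],[0,0,0],[0,0,0],[0,0,0],[0,0,0]],"turn":[0,0,0,0,0,0,0]}' 0 58; python3 - <<'E'
from h import *
st(); snap("scene","s8.png")
cv2.imwrite("pics/c8.png",cv2.resize(cv2.imread("pics/s8.png")[150:330,200:440],None,fx=3,fy=3,interpolation=2))
E
```

```text
time_s: 19.05
tool_pos: [0.5563, 0.1056, 0.1292]
tool_rot: [23.1, 88.1, -52.8]
force: [-2.4, 1.0, 2.3]
grip_width: 0.0214
t 19.05 p [0.5563 0.1056 0.1292] jaw 14.1 toolx [ 0.02  -0.026 -0.999] F [-2.4  1.   2.3] w 0.0214
```

View pics/c8.png

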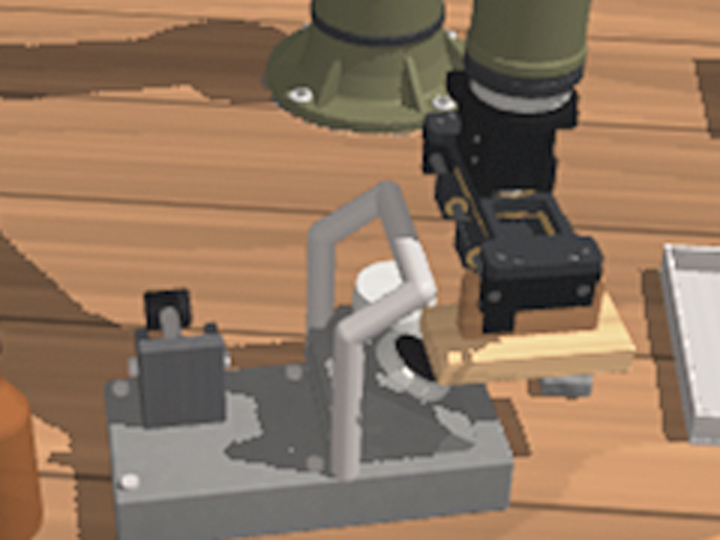

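```bash
python3 -m pendant '{"xyz":[[-0.002,0.006,0.009],[-0.003,0.01,0.015],[-0.005,0.02,0.02],[-0.005,0.03,0.02],[-0.005,0.03,0.02],[0,0.02,0.02],[0,0,0]],"turn":[0,0,0,0,0,0,0]}' 0 58; python3 -c "from h import *; print(st()['qpos'].round(1))"
```

```text
time_s: 19.98
tool_pos: [0.533, 0.2312, 0.2416]
tool_rot: [31.8, 88.0, -43.9]
force: [0.2, 0.0, -4.0]
grip_width: 0.022
t 19.98 p [0.533  0.2312 0.2416] jaw 14.34 toolx [ 0.025 -0.024 -0.999] F [ 0.2  0.  -4. ] w 0.022
[ 30.8  23.9 -73.9  90.6  25.1  82.9 -30.6]
```

```bash
python3 -m pendant '{"xyz":[[0,0.01,0],[0,0.02,0],[-0.01,0.02,0],[-0.01,0.02,-0.005],[-0.02,0.01,-0.005],[-0.02,0.01,-0.005],[-0.02,0.005,-0.005],[-0.02,0,-0.005],[-0.02,0,-0.005],[0,0,0]],"turn":[-0.17,-0.17,-0.17,-0.17,-0.17,-0.17,-0.17,-0.17,-0.17,0]}' 0 58; python3 -c "from h import *; print(st()['qpos'].round(1))"
```

```text
time_s: 21.22
tool_pos: [0.406, 0.3206, 0.2043]
tool_rot: [22.3, 87.4, -144.2]
force: [0.3, -0.8, -4.0]
grip_width: 0.0216
t 21.23 p [0.406  0.3206 0.2043] jaw -76.44 toolx [-0.037 -0.027 -0.999] F [ 0.3 -0.8 -4. ] w 0.0216
[  12.    11.1  -58.6   99.5    9.2   77.4 -125. ]
```

```bash
python3 -m pendant '{"xyz":[[-0.005,0.005,-0.03],[-0.006,0.006,-0.035],[0,0,-0.035],[0,0,-0.025],[0,0,0]],"turn":[-0.08,-0.09,0,0,0]}' 0 58; python3 - <<'E'
from h import *
print(st()['qpos'].round(1)); snap("scene","s9.png"); snap("top","t9.png")
a=cv2.imread("pics/s9.png")[170:330,390:550]; b=cv2.imread("pics/t9.png")[210:370,120:280]
cv2.imwrite("pics/c9.png",cv2.resize(np.hstack([a,b]),None,fx=2.4,fy=2.4,interpolation=2))
E
```

```text
time_s: 21.85
tool_pos: [0.4009, 0.3294, 0.0761]
tool_rot: [24.4, 87.6, -151.5]
force: [-0.7, -1.0, -3.0]
grip_width: 0.0214
t 21.85 p [0.4009 0.3294 0.0761] jaw -85.9 toolx [-0.037 -0.02  -0.999] F [-0.7 -1.  -3. ] w 0.0214
[   5.6   19.5  -54.5  107.9   16.7   63.9 -141.4]
```

View pics/c9.png

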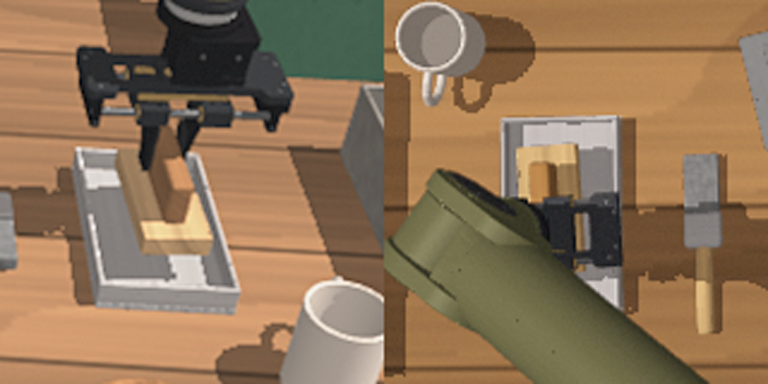

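```bash
python3 -m pendant '{"xyz":[[-0.003,0,-0.015],[-0.002,0,-0.01],[0,0,-0.005],[0,0,-0.002],[0,0,0]],"turn":[0,0,0,0,0]}' 0 58; python3 -c "from h import *; st()"
```

```text
time_s: 22.58
tool_pos: [0.399, 0.3319, 0.0469]
tool_rot: [24.5, 88.1, -151.4]
force: [0.3, 1.1, -3.2]
grip_width: 0.0213
t 22.57 p [0.399  0.3319 0.0469] jaw -85.93 toolx [-0.028 -0.016 -0.999] F [ 0.3  1.1 -3.2] w 0.0213
```

```bash
python3 -m pendant '{"xyz":[[0,0,-0.004],[0,0,-0.003],[0,0,-0.002],[0,0,0]],"turn":[0,0,0,0]}' 0 40; python3 -c "from h import *; st()"
```

```text
time_s: 23.08
tool_pos: [0.3992, 0.3327, 0.0386]
tool_rot: [24.6, 88.2, -151.3]
force: [-1.1, -1.8, -0.4]
grip_width: 0.0219
t 23.07 p [0.3992 0.3327 0.0386] jaw -85.91 toolx [-0.027 -0.015 -1.   ] F [-1.1 -1.8 -0.4] w 0.0219
```

```bash
python3 -m pendant '{"xyz":[[0,0,0],[0,0,0],[0,0,0],[0,0,0],[0,0,0],[0,0,0.03],[0,0,0.05],[0,0,0.06],[0,0,0.06]],"turn":[0,0,0,0,0,0,0,0,0]}' 0.6 20; python3 - <<'E'
from h import *
print(st()['qpos'].round(1)); snap("scene","s10.png"); snap("top","t10.png")
for n in("block","lever_knob","lever_hinge"):
    for c in("scene","top"): print(c,n,[(round(d["score"],2),np.round(tow(c,d["at"]),3).tolist()) for d in pinpoint(c,n)[:2]])
a=cv2.imread("pics/s10.png")[130:330,210:550]; b=cv2.imread("pics/t10.png")[190:370,120:400]
cv2.imwrite("pics/c10a.png",cv2.resize(a,None,fx=2.2,fy=2.2,interpolation=2));cv2.imwrite("pics/c10b.png",cv2.resize(b,None,fx=2.6,fy=2.6,interpolation=2))
E
```

```text
time_s: 24.2
tool_pos: [0.3976, 0.3305, 0.2402]
tool_rot: [23.7, 87.8, -152.2]
force: [1.6, -0.1, -1.0]
grip_width: 0.0522
t 24.2 p [0.3976 0.3305 0.2402] jaw -85.88 toolx [-0.034 -0.018 -0.999] F [ 1.6 -0.1 -1. ] w 0.0522
[  11.9    8.7  -58.8   97.     6.9   80.6 -133.9]
scene block [(0.79, [0.43, 0.331, 0.004])]
top block [(0.94, [0.422, 0.332, 0.004])]
scene lever_knob [(0.6, [0.452, -0.14, 0.035])]
top lever_knob [(0.75, [0.452, -0.146, 0.039]), (0.54, [0.424, 0.329, -0.0])]
scene lever_hinge [(0.6, [0.562, -0.116, 0.077])]
top lever_hinge [(0.98, [0.558, -0.113, 0.073])]
```

View pics/c10a.png

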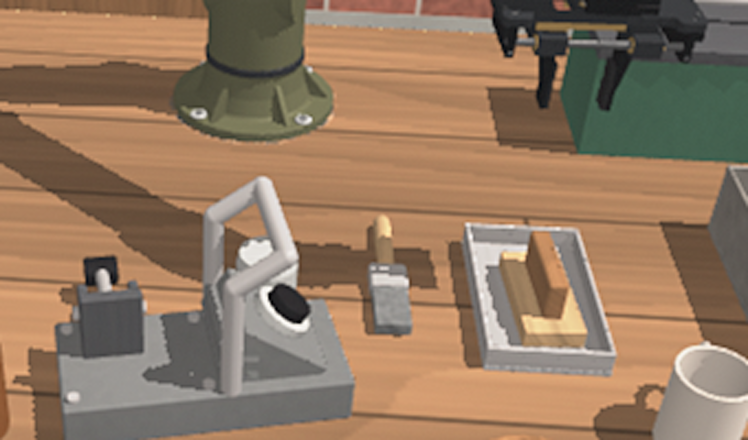

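View pics/c10b.png

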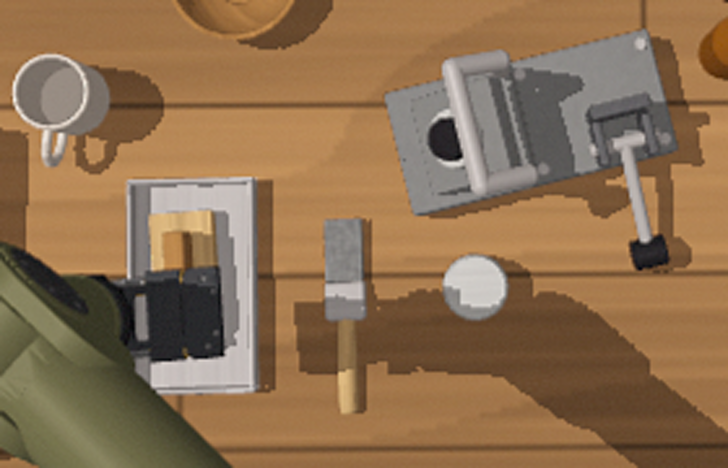

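```bash
python3 -m pendant '{"xyz":[[0.01,0,0.04],[0.01,-0.04,0.02],[0.01,-0.05,0],[0.01,-0.05,0],[0.01,-0.05,0],[0.01,-0.05,0],[0,0,0]],"turn":[0,0,0.06,0.06,0.06,0,0]}' 0.8 20;  python3 -c "from h import *; print(st()['qpos'].round(1))"
```

```text
time_s: 25.48
tool_pos: [0.453, 0.0808, 0.2889]
tool_rot: [14.5, 86.8, -150.5]
force: [-0.2, 0.4, -0.2]
grip_width: 0.0697
t 25.48 p [0.453  0.0808 0.2889] jaw -74.97 toolx [-0.049 -0.028 -0.998] F [-0.2  0.4 -0.2] w 0.0697
[ 33.2  -3.2 -44.8  99.   -1.3  86.4 -86.4]
```

```bash
python3 -m pendant '{"xyz":[[0.002,-0.045,0],[0.002,-0.05,0],[0.002,-0.05,0],[0.002,-0.05,0],[0,-0.03,-0.03],[0,0,-0.05],[0,0,-0.05],[0,0,0]],"turn":[0,0,0,0,0,0,0,0]}' 0.8 20;  python3 -c "from h import *; print(st()['qpos'].round(1))"
```

```text
time_s: 26.48
tool_pos: [0.4581, -0.1416, 0.1479]
tool_rot: [2.0, 86.4, -162.2]
force: [-0.1, 0.1, 1.0]
grip_width: 0.0696
t 26.48 p [ 0.4581 -0.1416  0.1479] jaw -74.27 toolx [-0.06  -0.019 -0.998] F [-0.1  0.1  1. ] w 0.0696
[ 43.5   4.7 -32.1 108.9   4.5  70.3 -64.5]
```

```bash
python3 -m pendant '{"xyz":[[-0.002,-0.001,-0.04],[-0.002,-0.002,-0.04],[0,0,-0.02],[0,0,0]],"turn":[-0.01,-0.01,0,0]}' 0.8 20; python3 - <<'E'
from h import *
print(st()['qpos'].round(1)); snap("scene","s11.png"); snap("top","t11.png")
a=cv2.imread("pics/s11.png")[150:310,180:340]; b=cv2.imread("pics/t11.png")[210:370,290:450]
cv2.imwrite("pics/c11.png",cv2.resize(np.hstack([a,b]),None,fx=2.4,fy=2.4,interpolation=2))
E
```

```text
time_s: 26.98
tool_pos: [0.4602, -0.1423, 0.0522]
tool_rot: [6.1, 86.9, -159.1]
force: [-0.2, -0.7, 0.7]
grip_width: 0.0695
t 26.98 p [ 0.4602 -0.1423  0.0522] jaw -75.19 toolx [-0.051 -0.02  -0.998] F [-0.2 -0.7  0.7] w 0.0695
[ 42.1  11.5 -31.7 114.4   8.9  58.8 -69.3]
```

View pics/c11.png

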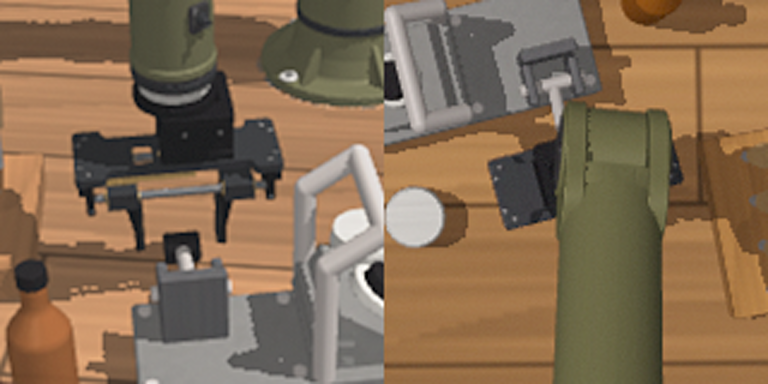

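```bash
python3 -m pendant '{"xyz":[[-0.006,-0.001,-0.015],[-0.002,-0.001,-0.012],[0,0,-0.005],[0,0,0]],"turn":[0,0,0,0]}' 0.8 20; python3 -c "from h import *; st()"
```

```text
time_s: 27.58
tool_pos: [0.4548, -0.1457, 0.0222]
tool_rot: [13.0, 87.1, -152.2]
force: [-0.2, 0.8, 0.6]
grip_width: 0.0697
t 27.57 p [ 0.4548 -0.1457  0.0222] jaw -75.22 toolx [-0.044 -0.023 -0.999] F [-0.2  0.8  0.6] w 0.0697
```

Close softly on the knob's flat ends.

```bash
python3 -m pendant '{"xyz":[[0,0,-0.003],[0,0,0],[0,0,0],[0,0,0],[0,0,0],[0,0,0]],"turn":[0,0,0,0,0,0]}' 0 8; python3 -c "from h import *; st()"
```

```text
time_s: 28.32
tool_pos: [0.4544, -0.1421, 0.0192]
tool_rot: [6.9, 87.2, -158.3]
force: [1.1, -0.0, 0.1]
grip_width: 0.0361
t 28.32 p [ 0.4544 -0.1421  0.0192] jaw -75.23 toolx [-0.046 -0.018 -0.999] F [ 1.1 -0.   0.1] w 0.0361
```

```bash
python3 -m pendant '{"xyz":[[-0.002,-0.0006,0.01],[-0.002,-0.0006,0.01],[-0.0006,-0.0002,0.01],[-0.0006,-0.0002,0.01],[0.001,0.0003,0.01],[0.001,0.0003,0.01],[0.003,0.0007,0.01],[0.003,0.0007,0.01]],"turn":[0,0,0,0,0,0,0,0]}' 0 8; python3 - <<'E'
from h import *
o=st(); g=np.array(o['tool_pos'])-.0187*R.from_euler("xyz",o["tool_rot"],degrees=True).as_matrix()[:,0]
p=Rz(-14.5)@(g-[.5652,-.1156,.075]); print(p.round(4),np.hypot(p[0],p[2]).round(4),"psi",np.degrees(np.arctan2(-p[0],p[2])).round(1))
E
```

```text
time_s: 29.32
tool_pos: [0.4545, -0.1421, 0.1037]
tool_rot: [4.9, 86.9, -160.5]
force: [-0.1, 1.4, -2.1]
grip_width: 0.0361
t 29.32 p [ 0.4545 -0.1421  0.1037] jaw -75.3 toolx [-0.051 -0.018 -0.999] F [-0.1  1.4 -2.1] w 0.0361
[-0.1128  0.0022  0.0473] 0.1223 psi 67.2
```

```bash
python3 -m pendant '{"xyz":[[0.0044,0.0011,0.008],[0.0044,0.0011,0.008],[0.006,0.0016,0.0085],[0.006,0.0016,0.0085],[0.0074,0.0019,0.0074],[0.0074,0.0019,0.0074],[0.0085,0.0022,0.0058],[0.0085,0.0022,0.0058]],"turn":[0,0,0,0,0,0,0,0]}' 0 8; cat >> h.py <<'E'
def lev():
    o=st(); g=np.array(o['tool_pos'])-.0187*R.from_euler("xyz",o["tool_rot"],degrees=True).as_matrix()[:,0]
    p=Rz(-14.5)@(g-[.5652,-.1156,.075]); print(p.round(4),np.hypot(p[0],p[2]).round(4),"psi",np.degrees(np.arctan2(-p[0],p[2])).round(1))
E
python3 -c "from h import *; lev()"
```

```text
time_s: 30.32
tool_pos: [0.512, -0.128, 0.1676]
tool_rot: [6.6, 87.0, -158.7]
force: [1.8, -0.2, -6.3]
grip_width: 0.0364
t 30.32 p [ 0.512  -0.128   0.1676] jaw -75.31 toolx [-0.048 -0.019 -0.999] F [ 1.8 -0.2 -6.3] w 0.0364
[-0.0537  0.0014  0.1113] 0.1236 psi 25.7
```

```bash
python3 -m pendant '{"xyz":[[0.0074,0.0019,0.001],[0.0074,0.0019,0.002],[0.01,0.0026,0.0025],[0.01,0.0026,0.0025],[0.01,0.0026,0.0005],[0,0,0]],"turn":[0,0,0,0,0,0]}' 0 8; python3 -c "from h import *; lev()"
```

```text
time_s: 31.08
tool_pos: [0.5617, -0.116, 0.1783]
tool_rot: [8.2, 87.1, -157.1]
force: [-0.1, -1.0, -0.5]
grip_width: 0.0363
t 31.07 p [ 0.5617 -0.116   0.1783] jaw -75.31 toolx [-0.046 -0.019 -0.999] F [-0.1 -1.  -0.5] w 0.0363
[-0.0026  0.0006  0.1219] 0.122 psi 1.2
```

```bash
python3 -m pendant '{"xyz":[[0.008,0.002,-0.0005],[0.006,0.0015,-0.001],[0.003,0.0008,-0.0005],[0,0,0]],"turn":[0,0,0,0]}' 0 8; python3 - <<'E'
from h import *
lev(); snap("scene","s12.png")
cv2.imwrite("pics/c12.png",cv2.resize(cv2.imread("pics/s12.png")[100:320,160:400],None,fx=2.5,fy=2.5,interpolation=2))
E
```

```text
time_s: 31.58
tool_pos: [0.5801, -0.1116, 0.1765]
tool_rot: [8.9, 87.2, -156.5]
force: [-0.4, -0.5, 1.3]
grip_width: 0.0361
t 31.57 p [ 0.5801 -0.1116  0.1765] jaw -75.33 toolx [-0.045 -0.02  -0.999] F [-0.4 -0.5  1.3] w 0.0361
[0.0163 0.0003 0.1202] 0.1213 psi -7.7
```

View pics/c12.png

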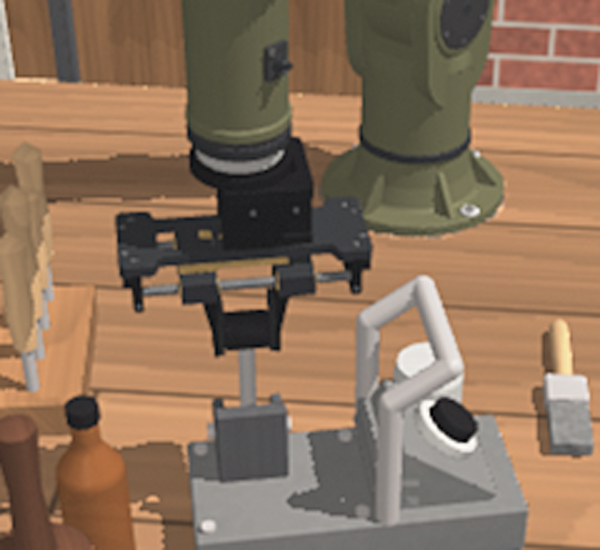

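```bash
python3 -m pendant '{"xyz":[[0.001,0,0],[0,0,0],[0,0,0],[0,0,0],[0,0,0]],"turn":[0,0,0,0,0]}' 0.75 8; python3 - <<'E'
from h import *
lev()
E
```

```text
time_s: 32.25
tool_pos: [0.5812, -0.1114, 0.1768]
tool_rot: [9.8, 87.2, -155.5]
force: [0.2, -0.3, 0.0]
grip_width: 0.0644
t 32.25 p [ 0.5812 -0.1114  0.1768] jaw -75.29 toolx [-0.044 -0.02  -0.999] F [ 0.2 -0.3  0. ] w 0.0644
[0.0174 0.0003 0.1205] 0.1217 psi -8.2
```

Released; retreat straight up, then back towards the robot's side in free air.

```bash
python3 -m pendant '{"xyz":[[0,0,0.015],[0,0,0.03],[0,0,0.05],[0,0,0.05],[-0.03,0,0.02],[-0.04,0,0],[-0.04,0,0],[0,0,0],[0,0,0]],"turn":[0,0,0,0,0,0,0,0,0]}' 0.75 8; python3 - <<'E'
from h import *
st(); snap("scene","s13.png"); snap("top","t13.png")
for n in("block","tray","lever_knob","button_top","tin","bottle","brush"):
    for c in("scene","top"): print(c,n,[(round(d["score"],2),np.round(tow(c,d["at"]),3).tolist()) for d in pinpoint(c,n)[:1]])
E
```

```text
time_s: 33.38
tool_pos: [0.4693, -0.1098, 0.3562]
tool_rot: [19.7, 87.7, -145.5]
force: [0.8, -0.5, 0.1]
grip_width: 0.0652
t 33.38 p [ 0.4693 -0.1098  0.3562] jaw -75.16 toolx [-0.034 -0.023 -0.999] F [ 0.8 -0.5  0.1] w 0.0652
scene block [(0.71, [0.429, 0.332, 0.005])]
top block [(0.69, [0.426, 0.332, 0.005])]
scene tray [(0.63, [0.426, 0.328, -0.004])]
top tray [(0.79, [0.422, 0.327, -0.001])]
scene lever_knob [(0.94, [0.579, -0.111, 0.193])]
top lever_knob [(0.79, [0.583, -0.111, 0.194])]
scene button_top [(0.65, [0.566, 0.065, 0.109])]
top button_top [(0.71, [0.564, 0.068, 0.104])]
scene tin [(0.69, [0.415, 0.041, -0.001])]
top tin [(0.59, [0.419, 0.038, 0.001])]
scene bottle [(0.72, [0.657, -0.227, 0.002])]
top bottle [(0.68, [0.66, -0.227, 0.001])]
scene brush [(0.96, [0.387, 0.171, 0.002])]
top brush []
```

View pics/s13.png

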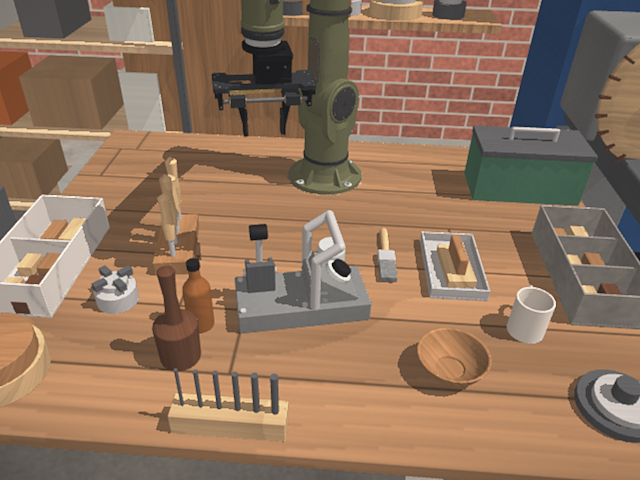

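View pics/t13.png

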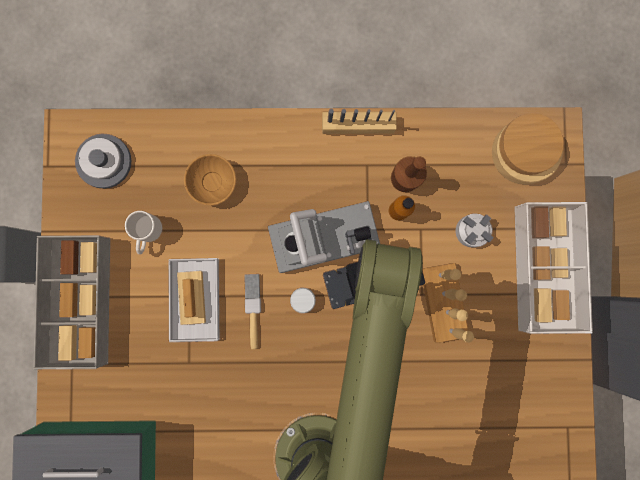

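```bash
python3 - <<'E'
from h import *
a=cv2.imread("pics/s13.png")[200:330,220:380].astype(int); b=cv2.imread("pics/scene0.png")[200:330,220:380].astype(int)
d=np.abs(a-b).sum(2); print("changed px near lever knob",(d[20:45,25:50]>60).sum(),"button",(d[55:85,105:140]>60).sum())
from cell import sign_off
print(sign_off())
E
```

```text
changed px near lever knob 18 button 0
the job is handed in; nothing more can be done
None
```

The trip test is done and handed in at about 33 s of the 69 s allowed. By my last checks the bench is in the state you asked for, but no verdict was reported.

- **Sanding block:** I lifted it from under the lever, set it down flat in the tray and let it go.
- **Button press:** The moves can't tilt the gripper, and a straight-down gripper would have hit the hoop guard. So I picked the block up again by one end of its fin, pressed the button with its end along the panel's normal, and set it back in the tray. The press took about 7 N.
- **Lever:** The button alone brought it down. The pictures showed it falling, then the knob at its fully dropped height of about 37 mm. I then gripped the knob's flat ends, lifted it along its arc to the back stop, released it and moved the arm clear.

**Last checks:**
- **Lever:** The knob is back at its starting point, (0.58, -0.11, 0.193). About 18 pixels around it differ from the first picture.
- **Button:** It is out, and its picture area is unchanged from the start.
- **Block:** It lies flat about 5 mm from the tray's centre, with its underside on the tray floor. It was set down about 4 degrees askew to its first orientation.
- **Bystanders:** The tin, bottle and brush measured within about 5 mm of where they started, though the top camera missed the brush in that check. The others I checked only by eye, and they look unmoved.

**Small disagreements:** The two cameras differed by up to 8 mm on the block, and the tool axis drifted up to about 3.5 degrees from vertical during moves. Neither affected the result.

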